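# Stand up the fallen salt jar and rock its tight stopper free

## Robot

A 6-joint arm with a two-finger parallel gripper is mounted at the origin on a cart in front of the work surface, level with it; the furniture and walls round the work are solid. World frame = base frame: x ahead of the robot, y to its left, z up, the work surface at z = 0. Lengths are in mm, angles in rad, forces in N, time in s.
With the tool pointing down it reaches from about 300 to 775 mm from the base axis. Payload 14.6 kg.
Tool frame: the origin (TCP) lies midway between the tips of the shut fingers; the grasp point (between the pads) lies behind it (manip.grip_depth is the z of the grasp point in the tool frame, in mm); z points along the fingers, y is the line along which they close (so a half turn about z gives the same grasp; the last joint's range is limited). The gripper opens to 94 mm and grips with 3 to 60 N. Pads are 16 mm wide; open, the fingers measure 119 mm over their backs; the gripper's body (75 mm by 177 mm) begins 78 mm behind the grasp point.
Start: joints at [1.222, 0.3, 1.521, -0, 1.321, -0.067], TCP at [152.944, 528.297, 205.446] pointing down, gripper open.
Joint ranges: [-3.03, 3.03], [-0.79, 2.21], [0.23, 2.52], [-1.04, 4.18], [0, 3.07], [-2.55, 2.55]. Speed limits (rad/s): [2.22, 2.22, 2.57, 3.14, 3.14, 3.14].

## Interface

Orientations are given as [roll, pitch, yaw] about the fixed x, y, z axes, in that order (R = Rz(yaw) Ry(pitch) Rx(roll)).
In Python, from cell import manip, cams, sensors gives the robot as it stands (manip), with the cameras (cams) and the readings (sensors).
- The arm moves only by the shell command python3 nudge.py 'ROWS' [OPENING] [FORCE]. ROWS is a JSON object whose key "segments" holds a list of rows, 1 to 5 of them, each of 6 numbers: dx, dy, dz in parts of the range, where 1.0 means 800 mm, then a rotation vector rx, ry, rz in fractions of the full range, 1 being 180 degrees; each row is the pose to reach, as a shift and turn from the pose commanded when the command began, along the tool's axes at that moment; what a row does not reach only later rows make up. A row lasts 1/10 s, in which the tool goes at most 50 mm and 0.15 rad, less where a joint would pass 70% of its speed; a pose out of reach is approached as far as the arm can. OPENING is the finger opening in mm, set as the command begins (- or left out keeps the last). The fingers move at their own pace and stop on an object; FORCE is the grip in N (left out, the last holds). Time passes only in rows, so rows that do not move let the fingers close. It prints the time, the measured TCP pose, the force, the opening and the grip force at its end. Shift and turn numbers lie between -1 and 1, and a call with a number outside is refused. Input that does not fit is refused with a message, and nothing moves.
- sensors.read_state(): the state, without advancing time (a new reading comes with each control period).
- cams.camera(name): name is "side" or "top"; returns (picture, depth): 384x512x3 uint8, red, green, blue; 384x512 float32, mm along the optical axis (not along the pixel's ray), 0 where there is no reading.
- cams.camera_info(name): a dict with "K" (3x3 intrinsics, pixels), "rvec" (rotation vector, rad) and "tvec" (3), from world to camera coordinates, as OpenCV has them. Camera axes: x right, y down, z forward; pixel columns grow to the right and rows downward; lengths in mm; the calibration is good to about 2 mm. A picture is of the moment at which its call begins. camera_info takes no time and is no camera call.
- manip.sign_off(): hands the job in; it is judged then, once.
The state is a dict: "clock": time; "joints": joint angles; "qd": joint speeds; "effort": joint torques, N m; "eef_pos": TCP position; "eef_rot": TCP orientation; "wrist_force": force on the tool from outside, world axes, zero at the start; "moment": the same for the moment, N m; "finger_gap": finger opening in mm; "finger_force": force on a finger pad.
Only numpy, scipy, OpenCV 4.12 (cv2) and the standard library are available. Lean on these libraries where they do the work, as an engineer would, in place of code of your own. Each camera call takes 0.05 s, during which the arm holds its last target. There are 200 camera calls.

## Task

The white salt jar has been knocked over: stand it upright on the worktop and let go of it. Then take its wooden stopper by the knob; it is too tight to pull straight out (the jar would come up with it), so rock it side to side, along the jar's long side, until it frees, without lifting the jar off the worktop. Finish while still holding the stopper just clear above the open jar, a finger's breadth or two over its mouth, so that the salt clinging to it drops back in; keep hold and do not put it down. Leave the onion, the garlic and the tin where they are.

Things in the scene. Friction and masses are not known exactly. Their poses are not given: they have to be found in the camera images.
- jar: White flat-sided stoneware jar, 0.8 kg, loose. Origin: centre of its base. Its x runs from there up through the mouth, z along its 110 mm long side, y along its 64 mm width; straight sides to x = 74 mm, round shoulders to 100. It starts lying on a 64 mm wide end, z up, mouth to the robot's left (+y, within 0.6 rad): grip across the 64 mm to turn it up.
- jar_mouth (a point): Centre of the jar's mouth at the top of the rim, 118 mm from the jar's origin along its x; axes as the jar's. Round neck, 57 mm outside; the rolled lip narrows it to 42 mm, with a 45 mm groove under it. The upright jar stands firm when its stopper is rocked along the long side (jar's z); rocked across it the whole jar would tip.
- stopper: Turned wooden stopper, 0.07 kg, round. Origin: centre of its plug's underside; x runs along it through the knob. Plug 36 mm diameter to x = 21 mm, collar 55 mm diameter at x = 21 to 29, knob 28 mm diameter at x = 29 to 61. At the start the plug's underside is 16 mm below the rim and the collar 5 mm above it.
- stopper_ring (a point): Centre of the grey springy sealing ring on the plug, 8.7 mm from its origin, 7 mm below the rim, in the groove under the lip. A straight pull past the lip takes 10 to 17 N, more than the jar weighs. Leaned about this point (0.3 N m; collar meets rim at 0.17 rad) 0.1 rad to one side and the other while raised 1 to 2 mm a swing, it slips past the lip side by side; 8 mm up it is free.
- stopper_knob (a point): Middle of the stopper's knob, 46 mm from the stopper's origin along its x.
- onion: Brown onion, 78 mm across, 85 mm high, loose; origin: centre of its underside. Leave it alone.
- garlic: Garlic bulb, 50 mm across and high, loose; origin: centre of its underside. Leave it alone.
- tin: Squat food tin, 75 mm diameter, 58 mm high, loose; origin: centre of its underside. Leave it alone.

How it is judged (in metres and radians):
On the way, in this order (a step that is already met when the one before it is completed fails the run):
1. the jar stands upright on the worktop, let go, with the stopper still home in its neck (angle between jar's own x axis and vertical below 0.06 rad and height (world z) of jar between -0.005 and 0.005 m and contact force between the fingers and jar below 0.1 N and x of stopper in the frame of jar_mouth below -0.012 m and horizontal distance between stopper and jar_mouth below 0.025 m), for 0.2 s.
2. the stopper, held in the fingers and still in the neck of the standing jar, is leaned over by more than 0.05 rad (angle between the x axis of stopper and the x axis of jar, either way round above 0.05 rad and x of stopper in the frame of jar_mouth below 0 m and horizontal distance between stopper and jar_mouth below 0.025 m and angle between jar's own x axis and vertical below 0.2 rad and contact force between the fingers and stopper above 0.5 N), for 0.02 s.
3. it is brought back through straight, within 0.04 rad, still in the neck (angle between the x axis of stopper and the x axis of jar, either way round below 0.04 rad and x of stopper in the frame of jar_mouth below 0 m and horizontal distance between stopper and jar_mouth below 0.025 m and angle between jar's own x axis and vertical below 0.2 rad and contact force between the fingers and stopper above 0.5 N).
4. it is leaned over by more than 0.05 rad once more, still in the neck (all of step 2), for 0.02 s.
At the end, for the whole second after the job is handed in: The jar stands upright (within 0.06 rad) on the worktop (base within 5 mm of it), touched by neither robot nor stopper; the stopper is still gripped, at rest, the underside of its plug 4 to 60 mm above the rim and within 25 mm of the middle of the mouth, seen from above (angle between jar's own x axis and vertical below 0.06 rad and height (world z) of jar between -0.005 and 0.005 m and x of stopper in the frame of jar_mouth between 0.004 and 0.06 m and horizontal distance between stopper and jar_mouth below 0.025 m and linear speed of stopper below 0.03 m/s and contact force between the fingers and stopper above 1 N and contact force between each of stopper, the arm, the fingers and jar below 0.1 N); the arm keeps its last pose, push and grip.
It fails at once if the standing jar is lifted off the worktop by its stopper (its base more than 12 mm up) (contact force between the fingers and stopper above 0.5 N and contact force between the fingers and jar below 0.1 N and angle between jar's own x axis and vertical below 0.5 rad and height (world z) of jar above 0.012 m).
It fails at once if the onion, the garlic or the tin is moved by more than 40 mm (distance of any of onion, garlic, tin from where it was at the start of the episode above 0.04 m).
It also fails if it takes over 64 s, if anything falls off the work surface, if the arm or the gripper's body presses on something with over 40 N, if the wrist force passes 120 N, or if a joint passes its speed limit or range.

## Working session

There is one attempt and no reset: what is moved stays moved. The work goes in short steps, Python scripts to look and compute and a shell command to move; the robot and the scene stay as the last step left them, time stands still between calls to the robot, and variables do not carry over. Pictures are saved under pics/ and viewed, at most 10 in all, crops included, and the job is handed in when it is done.

```bash
ls; mkdir -p pics; cat > h.py <<'E'
import numpy as np, cv2
from cell import manip, cams, sensors
from scipy.spatial.transform import Rotation as R
def cam(n):
    p,d=cams.camera(n); i=cams.camera_info(n)
    return p,d,np.array(i["K"]),R.from_rotvec(np.ravel(i["rvec"])).as_matrix(),np.ravel(i["tvec"])
def cloud(d,K,Rm,t):
    v,u=np.mgrid[:d.shape[0],:d.shape[1]]
    c=np.stack([(u-K[0,2])/K[0,0]*d,(v-K[1,2])/K[1,1]*d,d],-1)
    return (c-t)@Rm
def save(n,f,box=None,s=1):
    p,d,K,Rm,t=cam(n)
    q=p if box is None else p[box[1]:box[3],box[0]:box[2]]
    cv2.imwrite(f,cv2.resize(q[...,::-1],None,fx=s,fy=s,interpolation=cv2.INTER_CUBIC))
    return p,d,cloud(d,K,Rm,t)
E
python3 - <<'E'
from h import *
P=[]
for n in("side","top"):
    p,d,K,Rm,t=cam(n); P.append(p); print(n,-Rm.T@t,K[0,0])
    np.save(n+"0.npy",cloud(d,K,Rm,t)); cv2.imwrite(n+"0.png",p[...,::-1])
im=np.vstack(P)[...,::-1]
cv2.imwrite("pics/a.png",cv2.resize(np.hstack(P)[...,::-1],(800,300)))
print(manip.grip_depth, sensors.read_state())
E
```

```text
cell.py
nudge.py
pics
side [588.55524523 736.09148677 689.15725768] 484.5862575013966
top [ 377.62620054 -130.38095557  882.70345335] 377.77859225071995
-18.8 {'clock': 0.1, 'joints': array([ 1.22238152e+00,  3.00411781e-01,  1.52153515e+00, -1.80842950e-05,
        1.32069756e+00, -6.66268704e-02]), 'qd': array([ 1.62556459e-04,  2.13012687e-05, -3.88060559e-04,  1.06213312e-03,
        1.21996565e-03,  6.20774469e-04]), 'effort': array([ 2.26050843e-04, -5.32631850e+01, -3.53291309e+01,  7.08915596e-02,
        2.34729314e-02, -6.94954247e-05]), 'eef_pos': array([152.87901621, 528.0731581 , 204.93829701]), 'eef_rot': array([-3.14054198e+00, -5.25509545e-05,  2.85980918e+00]), 'wrist_force': array([0.31066016, 0.01374715, 0.44628918]), 'moment': array([ 0.01784075, -0.0383282 , -0.03651549]), 'finger_force': 0.0, 'finger_gap': 93.83038995878222}
```

View pics/a.png

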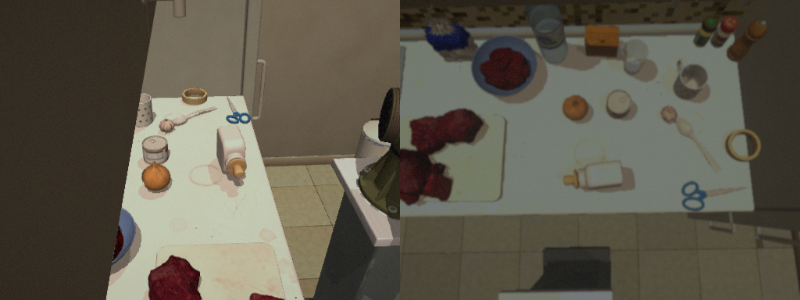

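The side view (left) shows the jar lying at about (230,150) with its stopper toward the camera. In the top view (right) the jar is at about (603,175) and the stopper at (570,180) on its left, so the mouth points to +y. The onion, tin and garlic are farther ahead.

```bash
python3 - <<'E'
from h import *
c=np.load("top0.npy"); im=cv2.imread("top0.png")
cv2.imwrite("pics/b.png",cv2.resize(im[190:260,190:300],None,fx=7,fy=7,interpolation=cv2.INTER_CUBIC))
for n in("top","side"):
    c=np.load(n+"0.npy")
    X=c[np.isfinite(c).all(-1)]
    m=(X[:,0]>230)&(X[:,0]<400)&(X[:,1]<20)&(X[:,1]>-280)&(X[:,2]>12)&(X[:,2]<140)
    J=X[m]; print(n,len(J),J.min(0),J.max(0))
    T=J[J[:,2]>95]
    if len(T)>20:
        print("top face",len(T),np.median(T[:,2]),cv2.minAreaRect(T[:,:2].astype(np.float32)))
    S=J[J[:,2]<92]
    # bins along y
    for y in range(-260,20,15):
        b=J[(J[:,1]>y)&(J[:,1]<y+15)]
        if len(b): print(y,len(b),b[:,0].min().round(),b[:,0].max().round(),b[:,2].max().round())
    table=X[(abs(X[:,2])<10)&(X[:,0]>200)&(X[:,0]<600)&(abs(X[:,1])<300)];print("table",np.median(table[:,2]))
E
```

```text
Traceback (most recent call last):
ValueError: zero-size array to reduction operation minimum which has no identity
```

View pics/b.png

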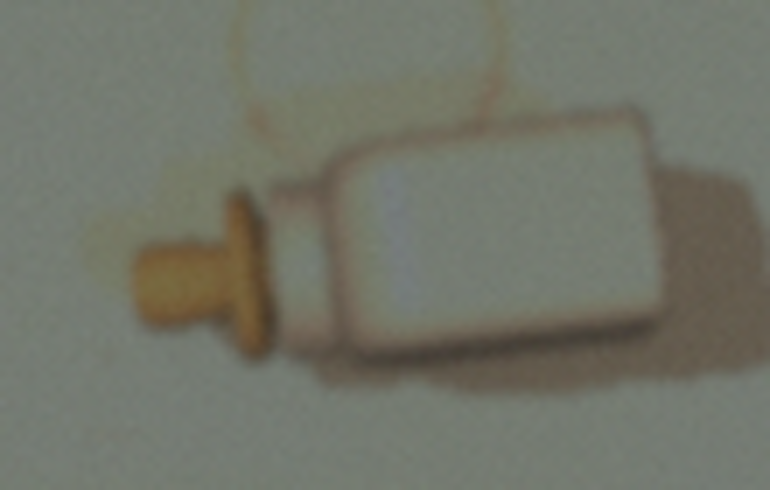

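The crop shows the jar's top face from x 340 to 660 and y 110 to 345, with the collar at (250,275) and the knob at (175,285). In full-image pixels the face centre is about (262,223).

```bash
python3 - <<'E'
from h import *
c=np.load("top0.npy")
for u,v in [(262,223),(282,222),(245,224),(215,230),(232,228),(200,240)]: print(u,v,c[v,u].round(1))
c0=c[223,262]
for n in("top","side"):
    c=np.load(n+"0.npy"); X=c.reshape(-1,3)
    m=(np.hypot(X[:,0]-c0[0],X[:,1]-c0[1])<170)&(X[:,2]>12)&(X[:,2]<150)
    J=X[m]; print(n,len(J),J.min(0).round(),J.max(0).round())
    T=J[J[:,2]>100]
    print("top face",len(T),np.median(T[:,2]),cv2.minAreaRect(T[:,:2].astype(np.float32)))
    for y in range(int(J[:,1].min()),int(J[:,1].max()),12):
        b=J[(J[:,1]>y)&(J[:,1]<y+12)]
        if len(b): print(y,len(b),b[:,0].min().round(),b[:,0].max().round(),b[:,2].max().round())
E
```

```text
262 223 [ 463.7 -146.   108.4]
282 222 [ 464.6 -186.8  112.6]
245 224 [ 462.1 -111.1  110.2]
215 230 [454.9 -45.2  68.1]
232 228 [457.2 -82.7  82. ]
200 240 [438.6  -3.3   0.7]
top 2063 [ 430. -193.   12.] [500. -31. 114.]
top face 1341 108.47977363461412 ((465.1310119628906, -144.61013793945312), (63.31332778930664, 94.55085754394531), 5.893145561218262)
-193 160 437.0 500.0 113.0
-181 194 436.0 500.0 114.0
-169 192 434.0 498.0 112.0
-157 195 433.0 498.0 114.0
-145 201 432.0 496.0 112.0
-133 191 431.0 494.0 113.0
-121 185 430.0 492.0 112.0
-109 177 430.0 493.0 109.0
-97 136 431.0 490.0 101.0
-85 142 431.0 486.0 84.0
-73 121 431.0 484.0 83.0
-61 67 443.0 481.0 72.0
-49 67 441.0 467.0 70.0
-37 33 441.0 467.0 70.0
side 2099 [ 433. -190.   12.] [505. -22. 115.]
top face 781 109.92469600338882 ((468.58477783203125, -138.14501953125), (62.90151596069336, 99.77251434326172), 5.953678131103516)
-190 59 442.0 505.0 113.0
-178 114 441.0 504.0 115.0
-166 116 440.0 503.0 114.0
-154 122 439.0 502.0 113.0
-142 124 437.0 501.0 113.0
-130 136 436.0 500.0 113.0
-118 155 434.0 498.0 113.0
-106 277 434.0 497.0 112.0
-94 364 434.0 494.0 107.0
-82 125 434.0 489.0 87.0
-70 199 433.0 488.0 86.0
-58 145 443.0 487.0 83.0
-46 47 446.0 471.0 70.0
-34 115 443.0 470.0 72.0
```

```bash
cat >> h.py <<'E'
PSI=.103; BASE=np.array([471,-191,55.])
jx=np.array([-np.sin(PSI),np.cos(PSI),0]); w=np.array([np.cos(PSI),np.sin(PSI),0])
def Rt(t): return np.c_[jx,w,[0,0,-1]]@R.from_euler('y',t).as_matrix()
def go(G,Rg,back=0):
    "tool-frame step from here so that the grasp point is at G"
    s=sensors.read_state(); Rc=R.from_euler('xyz',s['eef_rot']).as_matrix()
    T=np.array(G)+(18.8-back)*Rg[:,2]
    print("step",(Rc.T@(T-s['eef_pos'])).round(1),R.from_matrix(Rc.T@Rg).as_rotvec().round(3),"joints",s['joints'].round(2))
def where():
    s=sensors.read_state(); Rc=R.from_euler('xyz',s['eef_rot']).as_matrix()
    print("clock",s['clock'],"G",(s['eef_pos']-18.8*Rc[:,2]).round(1),"zt",Rc[:,2].round(3),"gap",s['finger_gap'].round(1),"ff",s['finger_force'],"wf",s['wrist_force'].round(1),"j",s['joints'].round(2))
E
python3 -c "
from h import *
go(BASE+55*jx+[0,0,15],Rt(0),120)"
```

```text
step [-484.9 -551.2   34.3] [-1.000e-03  1.000e-03  1.186e+00] joints [ 1.22  0.3   1.52 -0.    1.32 -0.07]
```

Units first: shifts go in shares of 800 mm and turns go in shares of 180 degrees. So -180 mm / 800 = -0.225, -160 mm / 800 = -0.2, 0.5 rad / 3.1416 = 0.1592.

```bash
for i in 1; do python3 nudge.py '{"segments": [[-0.0413,-0.0463,0,0,0,0.0318],[-0.0825,-0.0925,0,0,0,0.0637],[-0.1238,-0.1388,0,0,0,0.0955],[-0.165,-0.185,0,0,0,0.1273],[-0.2,-0.225,0,0,0,0.1592]]}' 94; done; python3 -c "
from h import *
go(BASE+55*jx+[0,0,15],Rt(0),120)"
```

```text
clock: 0.6
eef_pos: [256.9, 308.8, 205.3]
eef_rot: [-3.141, 0.0, 2.356]
wrist_force: [0.4, 0.9, 0.0]
finger_gap: 94.0
finger_force: 0.0
step [-462.2 -167.1   34.2] [-0.     0.     0.682] joints [ 0.79 -0.04  1.9  -0.    1.28  0.  ]
```

Converted, -230 mm / 800 = -0.2875, -184 mm / 800 = -0.23, 0.5 rad / 3.1416 = 0.1592.

```bash
python3 nudge.py '{"segments": [[-0.0575,-0.0213,0,0,0,0.0318],[-0.115,-0.0413,0,0,0,0.0637],[-0.1725,-0.0625,0,0,0,0.0955],[-0.23,-0.0838,0,0,0,0.1273],[-0.2875,-0.1038,0,0,0,0.1592]]}'; python3 -c "
from h import *
go(BASE+55*jx+[0,0,15],Rt(0),120)"
```

```text
clock: 1.1
eef_pos: [361.6, 88.0, 205.6]
eef_rot: [3.141, 0.0, 1.856]
wrist_force: [0.8, 1.5, 0.2]
finger_gap: 93.9
finger_force: 0.0
step [-244.4   36.6   34.4] [ 0.    -0.     0.182] joints [ 0.14 -0.11  1.97  0.    1.28 -0.14]
```

Converted, -244 mm / 800 = -0.305, -192 mm / 800 = -0.24, 0.182 rad / 3.1416 = 0.0579.

```bash
python3 nudge.py '{"segments": [[-0.06,0.01,0,0,0,0.0318],[-0.12,0.0188,0,0,0,0.0579],[-0.18,0.0275,0,0,0,0.0579],[-0.24,0.0363,0,0,0,0.0579],[-0.305,0.0463,0,0,0,0.0579]]}'; python3 -c "
from h import *
where()
go(BASE+55*jx+[0,0,15],Rt(-.6),90)"
```

```text
clock: 1.6
eef_pos: [465.5, -133.1, 205.3]
eef_rot: [-3.141, -0.0, 1.677]
wrist_force: [0.7, 0.2, -0.2]
finger_gap: 94.0
finger_force: 0.0Traceback (most recent call last):
  File "<string>", line 3, in <module>
    where()
    ~~~~~^^
  File "h.py", line 26, in where
    print("clock",s['clock'],"G",(s['eef_pos']-18.8*Rc[:,2]).round(1),"zt",Rc[:,2].round(3),"gap",s['finger_gap'].round(1),"ff",s['finger_force'],"wf",s['wrist_force'].round(1),"j",s['joints'].round(2))
                                                                                                  ^^^^^^^^^^^^^^^^^^^^^
AttributeError: 'float' object has no attribute 'round'
```

Converted, 0.24 rad / 3.1416 = 0.0764.

```bash
sed -i "s/s\['finger_gap'\].round(1)/round(s['finger_gap'],1)/" h.py; python3 nudge.py '{"segments": [[0,0,0,0,0.0382,0],[0,0,0,0,0.0764,0]]}'; python3 -c "
from h import *
where()
go(BASE+55*jx+[0,0,15],Rt(-.6),90)"
```

```text
clock: 1.8
eef_pos: [465.5, -131.6, 205.4]
eef_rot: [3.141, -0.245, 1.677]
wrist_force: [-0.6, -0.1, 0.2]
finger_gap: 94.0
finger_force: 0.0
clock 1.8 G [ 465.9 -136.1  223.7] zt [-0.025  0.241 -0.97 ] gap 94.0 ff 0.0 wf [-0.6 -0.1  0.2] j [-0.47  0.22  1.64  0.21  1.42 -0.62]
step [15.9 -0.5 83. ] [ 0.001 -0.845  0.003] joints [-0.47  0.22  1.64  0.21  1.42 -0.62]
```

Converted, 40 mm / 800 = 0.05, 30 mm / 800 = 0.0375, -0.74 rad / 3.1416 = -0.2355.

```bash
python3 nudge.py '{"segments": [[0.005,0,0,0,-0.0477,0],[0.01,0,0.0125,0,-0.0955,0],[0.015,0,0.025,0,-0.1432,0],[0.02,0,0.0375,0,-0.191,0],[0.02,0,0.05,0,-0.2355,0]]}'; python3 nudge.py '{"segments": [[0,0,0,0,0,0]]}';python3 -c "
from h import *
where()
go(BASE+55*jx+[0,0,15],Rt(-.5),0)"
```

```text
clock: 2.3
eef_pos: [463.0, -105.4, 170.9]
eef_rot: [3.138, 0.506, 1.678]
wrist_force: [0.0, -0.9, -0.6]
finger_gap: 93.8
finger_force: 0.0
clock: 2.4
eef_pos: [461.5, -104.2, 168.3]
eef_rot: [-3.137, 0.503, 1.684]
wrist_force: [0.1, -0.2, 0.8]
finger_gap: 93.8
finger_force: 0.0
clock 2.4 G [460.6 -95.2 184.8] zt [ 0.05  -0.48  -0.876] gap 93.8 ff 0.0 wf [ 0.1 -0.2  0.8] j [-0.02  0.15  1.88 -0.56  1.11  0.12]
step [ 19.2   0.6 120.5] [0.    0.003 0.009] joints [-0.02  0.15  1.88 -0.56  1.11  0.12]
```

Converted, 120 mm / 800 = 0.15, 90 mm / 800 = 0.1125, 0.009 rad / 3.1416 = 0.0029.

```bash
python3 nudge.py '{"segments": [[0.0238,0,0.0375,0,0,0],[0.0238,0.0006,0.075,0,0,0.0029],[0.0238,0.0006,0.1125,0,0,0.0029],[0.0238,0.0006,0.15,0,0,0.0029],[0.0238,0.0006,0.15,0,0,0.0029]]}'; python3 -c "
from h import *
where()
go(BASE+55*jx+[0,0,15],Rt(-.5),0)
save('side','pics/c.png',(230,110,390,230),5)"
```

```text
clock: 2.9
eef_pos: [465.8, -148.1, 53.6]
eef_rot: [-3.141, 0.497, 1.667]
wrist_force: [0.7, 0.6, 0.5]
finger_gap: 93.9
finger_force: 0.0
clock 2.9 G [ 465.  -139.2   70.1] zt [ 0.045 -0.475 -0.879] gap 93.9 ff 0.0 wf [0.7 0.6 0.5] j [-0.12  0.35  1.95 -0.67  0.85  0.23]
step [ 2.5  0.7 -1.3] [-0.004 -0.003 -0.006] joints [-0.12  0.35  1.95 -0.67  0.85  0.23]
```

View pics/c.png

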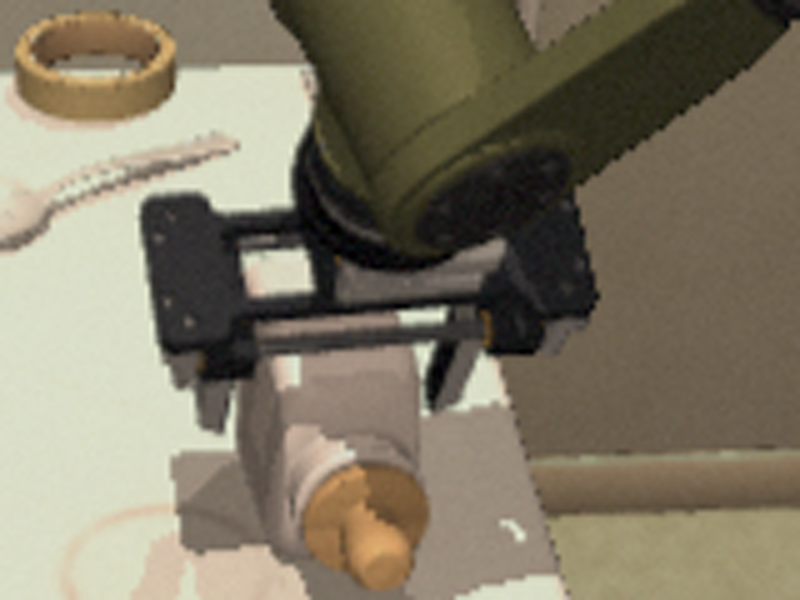

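The fingers, at about (215,400) and (450,370), straddle the jar (240–415), and the gripper body clears the stopper. I'll close now.

```bash
python3 nudge.py '{"segments": [[0,0,0,0,0,0],[0,0,0,0,0,0],[0,0,0,0,0,0],[0,0,0,0,0,0],[0,0,0,0,0,0]]}' 50 45; python3 nudge.py '{"segments": [[0,0,0,0,0,0],[0,0,0,0,0,0],[0,0,0,0,0,0]]}'; python3 -c "
from h import *
where()"
```

```text
clock: 3.45
eef_pos: [467.3, -146.5, 56.5]
eef_rot: [3.137, 0.5, 1.668]
wrist_force: [-5.2, 2.7, 7.5]
finger_gap: 63.9
finger_force: 44.9
clock: 3.75
eef_pos: [467.4, -146.5, 56.5]
eef_rot: [3.137, 0.5, 1.667]
wrist_force: [-5.0, 2.0, 7.2]
finger_gap: 64.2
finger_force: 44.9
clock 3.75 G [ 466.4 -137.6   73. ] zt [ 0.051 -0.477 -0.877] gap 64.2 ff 44.91465210914612 wf [-5.   2.   7.2] j [-0.12  0.35  1.95 -0.67  0.85  0.24]
```

Converted, -44 mm / 800 = -0.055, -35 mm / 800 = -0.0438, 0.14 rad / 3.1416 = 0.0446.

```bash
python3 nudge.py '{"segments": [[-0.0075,0,-0.0125,0,0,0],[-0.015,0,-0.0275,0,0,0],[-0.0238,0,-0.0438,0,0,0],[-0.03,0,-0.055,0,0.0223,0],[-0.03,0,-0.055,0,0.0446,0]]}'; python3 nudge.py '{"segments": [[0,0,0,0,0.0318,0],[0,0,0,0,0.0637,0],[0,0,0,0,0.0955,0],[0,0,0,0,0.1273,0],[0,0,0,0,0.1592,0]]}';python3 nudge.py '{"segments": [[0,0,0,0,0.0318,0],[0,0,0,0,0.0637,0],[0,0,0,0,0.0955,0],[0,0,0,0,0.1273,0],[0,0,0,0,0.1592,0]]}'; python3 nudge.py '{"segments": [[0,0,0,0,0.0318,0],[0,0,0,0,0.0637,0],[0,0,0,0,0.0955,0],[0,0,0,0,0.1273,0],[0,0,0,0,0.1369,0]]}'; python3 -c "
from h import *
where()
p,d,c=save('side','pics/d.png',(200,30,400,180),4)
p,d,c2=save('top','pics/x.png')
np.save('s.npy',c);np.save('t.npy',c2)"
```

```text
clock: 4.25
eef_pos: [468.1, -146.2, 108.6]
eef_rot: [3.134, 0.358, 1.669]
wrist_force: [0.4, 0.6, -7.2]
finger_gap: 63.9
finger_force: 44.9
clock: 4.75
eef_pos: [467.6, -146.8, 107.7]
eef_rot: [3.135, -0.143, 1.673]
wrist_force: [0.2, 0.6, -8.9]
finger_gap: 64.4
finger_force: 44.9
clock: 5.25
eef_pos: [467.6, -147.3, 107.4]
eef_rot: [3.132, -0.642, 1.677]
wrist_force: [0.5, -0.0, -8.0]
finger_gap: 63.6
finger_force: 44.9
clock: 5.75
eef_pos: [467.1, -147.4, 105.6]
eef_rot: [3.132, -1.072, 1.679]
wrist_force: [-0.4, -0.3, -8.5]
finger_gap: 63.9
finger_force: 44.9
clock 5.75 G [ 468.7 -163.9  114.6] zt [-0.085  0.874 -0.478] gap 63.9 ff 44.899560660123825 wf [-0.4 -0.3 -8.5] j [-0.72  0.74  1.47  0.66  1.8  -0.98]
```

View pics/d.png

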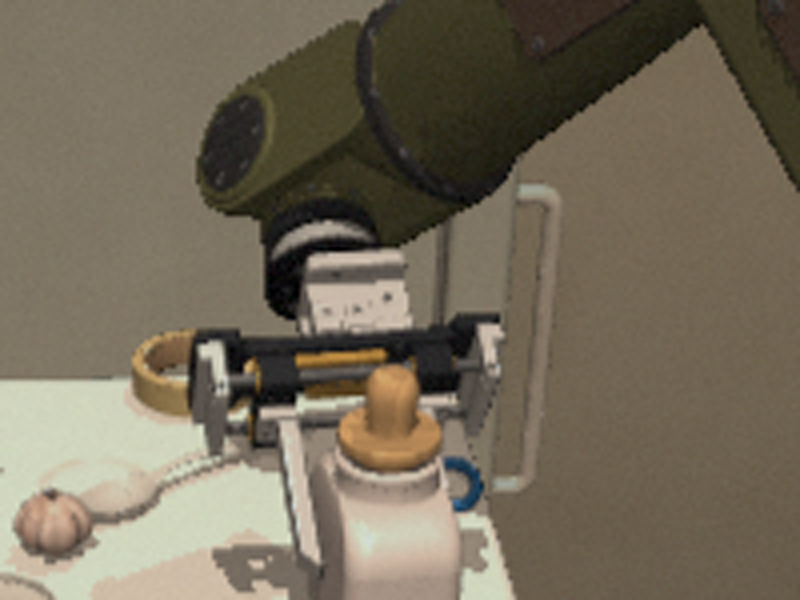

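The jar is upright in the grip: knob at (392,400), collar at (390,440), front face below. I'll check its tilt from the depth data.

```bash
cat >> h.py <<'E'
def jarfit(c,zlo,zhi,c0,r=45):
    X=c.reshape(-1,3); m=(X[:,2]>zlo)&(X[:,2]<zhi)&(np.hypot(X[:,0]-c0[0],X[:,1]-c0[1])<r)
    F=X[m]; q=F.mean(0)
    for _ in range(3):
        q=F.mean(0); n=np.linalg.svd(F-q,full_matrices=False)[2][2]; F=F[abs((F-q)@n)<4]
    n*=np.sign(n[1]); return len(F),q,n
E
python3 - <<'E'
from h import *
for n in "st":
    c=np.load(n+'.npy'); X=c.reshape(-1,3)
    m=(np.hypot(X[:,0]-464,X[:,1]+145)<80)&(X[:,2]>20)&(X[:,2]<240)&(X[:,1]>-130); F=X[m]
    print(n,m.sum())
    for z in range(40,240,10):
        b=F[(F[:,2]>z)&(F[:,2]<z+10)]
        if len(b)>3: print(z,len(b),b[:,0].min().round(),b[:,0].max().round(),b[:,1].max().round(1),np.percentile(b[:,1],80).round(1))
c=np.load('s.npy'); print(jarfit(c,65,125,(464,-92),50))
X=c.reshape(-1,3); K=X[(X[:,2]>195)&(X[:,2]<240)&(np.hypot(X[:,0]-464,X[:,1]+150)<30)]; print(K.min(0),K.max(0))
E
```

```text
s 1805
60 49 438.0 499.0 -87.3 -88.9
70 120 433.0 500.0 -85.3 -89.3
80 121 434.0 500.0 -86.3 -89.5
90 123 434.0 499.0 -85.7 -89.0
100 129 433.0 499.0 -84.6 -89.2
110 130 433.0 499.0 -84.8 -88.8
120 132 435.0 499.0 -85.5 -89.1
130 135 432.0 499.0 -86.2 -89.3
140 162 433.0 498.0 -85.9 -90.0
150 227 435.0 498.0 -88.5 -95.7
160 220 437.0 496.0 -99.2 -108.1
170 99 444.0 492.0 -114.8 -117.7
180 76 444.0 490.0 -113.3 -118.4
190 78 445.0 492.0 -114.5 -119.8
t 625
70 4 430.0 432.0 -105.4 -106.7
90 4 430.0 431.0 -101.8 -109.4
100 5 430.0 432.0 -104.4 -109.3
110 6 429.0 431.0 -100.6 -106.6
130 16 430.0 485.0 -92.0 -95.8
140 69 431.0 492.0 -92.3 -94.6
150 275 431.0 494.0 -94.8 -102.4
160 138 435.0 491.0 -106.8 -113.3
170 18 443.0 473.0 -120.3 -120.5
180 8 446.0 479.0 -120.6 -123.2
190 74 447.0 483.0 -120.6 -124.3
(362, array([460.55283296, -91.72352734,  95.61447369]), array([0.0173536 , 0.99983985, 0.00437445]))
[ 451.70503507 -156.59092922  195.03807132] [ 489.40048052 -123.61785889  227.77325577]
```

Converted, -45 mm / 800 = -0.0563, -40 mm / 800 = -0.05.

```bash
python3 nudge.py '{"segments": [[-0.0125,0,0.0069,0,0,0],[-0.025,0,0.0138,0,0,0],[-0.0375,0,0.0206,0,0,0],[-0.05,0,0.0275,0,0,0],[-0.0563,0,0.0308,0,0,0]]}'; python3 nudge.py '{"segments": [[-0.0025,0,0.0014,0,0,0],[-0.005,0,0.0028,0,0,0]]}';python3 -c "
from h import *
where()
"
```

```text
clock: 6.35
eef_pos: [467.1, -146.4, 53.4]
eef_rot: [3.135, -1.071, 1.676]
wrist_force: [-0.1, 0.2, -8.4]
finger_gap: 64.0
finger_force: 44.9
clock: 6.55
eef_pos: [467.5, -146.7, 50.2]
eef_rot: [3.132, -1.07, 1.678]
wrist_force: [0.8, 0.0, -9.0]
finger_gap: 64.3
finger_force: 44.9
clock 6.55 G [ 469.1 -163.1   59.2] zt [-0.085  0.873 -0.48 ] gap 64.3 ff 44.89916369318962 wf [ 0.8  0.  -9. ] j [-0.72  0.83  1.46  0.65  1.73 -1.03]
```

Converted, -2 mm / 800 = -0.0025, 1.1 mm / 800 = 0.0014.

```bash
python3 nudge.py '{"segments": [[-0.0013,0,0.0006,0,0,0],[-0.0025,0,0.0014,0,0,0]]}' | grep -E 'pos|wrist'; python3 nudge.py '{"segments": [[-0.0013,0,0.0006,0,0,0],[-0.0013,0,0.0006,0,0,0]]}'| grep -E 'pos|wrist'
```

```text
eef_pos: [467.5, -146.8, 48.1]
wrist_force: [-0.1, 0.0, -8.9]
eef_pos: [467.4, -146.7, 46.8]
wrist_force: [0.8, 0.6, -8.2]
```

Converted, -1 mm / 800 = -0.0013, 0.5 mm / 800 = 0.0006.

```bash
python3 nudge.py '{"segments": [[-0.0013,0,0.0006,0,0,0],[-0.0013,0,0.0006,0,0,0]]}'| grep -E 'pos|wrist'
```

```text
eef_pos: [467.4, -146.7, 45.6]
wrist_force: [0.5, 0.4, -8.4]
```

Converted, -1 mm / 800 = -0.0013, 0.5 mm / 800 = 0.0006.

```bash
for i in 1; do python3 nudge.py '{"segments": [[-0.0013,0,0.0006,0,0,0],[-0.0013,0,0.0006,0,0,0]]}'| grep -E 'pos|wrist'; done; python3 nudge.py '{"segments": [[-0.0013,0,0.0006,0,0,0],[-0.0013,0,0.0006,0,0,0]]}'| grep -E 'pos|wrist'
```

```text
eef_pos: [467.4, -146.8, 44.5]
wrist_force: [-0.0, -0.1, -7.9]
eef_pos: [467.5, -146.9, 43.9]
wrist_force: [0.0, -1.6, -1.1]
```

Converted, -180 mm / 800 = -0.225, -140 mm / 800 = -0.175.

```bash
python3 nudge.py '{"segments": [[0,0,0,0,0,0],[0,0,0,0,0,0],[0,0,0,0,0,0],[0,0,0,0,0,0],[0,0,0,0,0,0]]}' 94; python3 nudge.py '{"segments": [[0,0,-0.0313,0,0,0],[0,0,-0.075,0,0,0],[0,0,-0.125,0,0,0],[0,0,-0.175,0,0,0],[0,0,-0.225,0,0,0]]}'; python3 -c "
from h import *
where()
p,d,c=save('side','pics/e.png',(200,60,360,180),5)
p,d,c2=save('top','pics/x.png')
np.save('s.npy',c);np.save('t.npy',c2)
for c in(c,c2):
    X=c.reshape(-1,3); F=X[(np.hypot(X[:,0]-464,X[:,1]+145)<70)&(X[:,2]>10)&(X[:,2]<175)]
    for z in range(10,175,11):
        b=F[(F[:,2]>z)&(F[:,2]<z+11)]
        if len(b)>3: print(z,len(b),b[:,:2].min(0).round(),b[:,:2].max(0).round(),np.median(b,0).round(1))
    K=X[(X[:,2]>140)&(X[:,2]<175)&(np.hypot(X[:,0]-464,X[:,1]+148)<32)]; print('knob',len(K),K.max(0),K.min(0))
    T=K[K[:,2]>155]; print(T.mean(0))
print(jarfit(np.load('s.npy'),12,65,(464,-92),35))
"
```

```text
clock: 8.05
eef_pos: [467.5, -146.8, 43.6]
eef_rot: [3.132, -1.07, 1.678]
wrist_force: [0.8, 0.6, 0.3]
finger_gap: 93.6
finger_force: 0.0
clock: 8.55
eef_pos: [482.6, -305.2, 130.9]
eef_rot: [3.133, -1.07, 1.678]
wrist_force: [0.2, -0.5, 0.4]
finger_gap: 94.2
finger_force: 0.0
clock 8.55 G [ 484.2 -321.7  139.9] zt [-0.085  0.873 -0.48 ] gap 94.2 ff 0.0 wf [ 0.2 -0.5  0.4] j [-0.87  0.94  1.03  0.61  2.07 -0.93]
10 136 [ 434. -182.] [506. -84.] [473.3 -91.3  15.8]
21 141 [ 435. -184.] [506. -85.] [475.9 -91.3  26.4]
32 144 [ 436. -187.] [506. -83.] [476.8 -91.3  37.1]
43 152 [ 434. -186.] [506. -85.] [476.8 -91.2  48.7]
54 147 [ 435. -187.] [507. -84.] [474.8 -91.   59.5]
65 154 [ 435. -177.] [505. -85.] [475.6 -91.2  70.9]
76 172 [ 436. -178.] [505. -85.] [474.  -92.4  81.7]
87 260 [ 435. -182.] [505. -85.] [473.5 -99.8  93. ]
98 264 [ 439. -175.] [502. -94.] [ 473.8 -117.3  101. ]
109 159 [ 443. -155.] [ 498. -111.] [ 472.1 -123.   117. ]
120 95 [ 444. -160.] [ 496. -116.] [ 474.4 -125.3  128.7]
131 181 [ 444. -166.] [ 496. -116.] [ 471.5 -135.   132.5]
142 54 [ 458. -145.] [ 483. 
[... 397 characters left out ...]
[ 433. -196.] [502. -94.] [ 475.  -108.9   95.1]
98 157 [ 436. -184.] [ 498. -107.] [ 475.8 -119.4   99.2]
109 17 [ 445. -131.] [ 472. -119.] [ 455.3 -121.4  115.4]
120 197 [ 448. -174.] [ 494. -122.] [ 475.1 -136.   129.7]
131 62 [ 445. -172.] [ 491. -122.] [ 475.5 -136.1  131.6]
142 5 [ 453. -161.] [ 467. -134.] [ 457.7 -143.2  150.4]
153 150 [ 453. -161.] [ 480. -135.] [ 465.7 -147.   160.7]
164 4 [ 465. -157.] [ 473. -143.] [ 467.  -149.9  164.4]
knob 159 [ 479.57229394 -133.65962803  166.42187054] [ 452.84303898 -160.73401215  143.9553193 ]
[ 466.43376639 -147.45868441  160.6520248 ]
(473, array([465.2864363 , -90.28890281,  39.09934195]), array([-0.08507269,  0.99632256, -0.01019734]))
```

View pics/e.png

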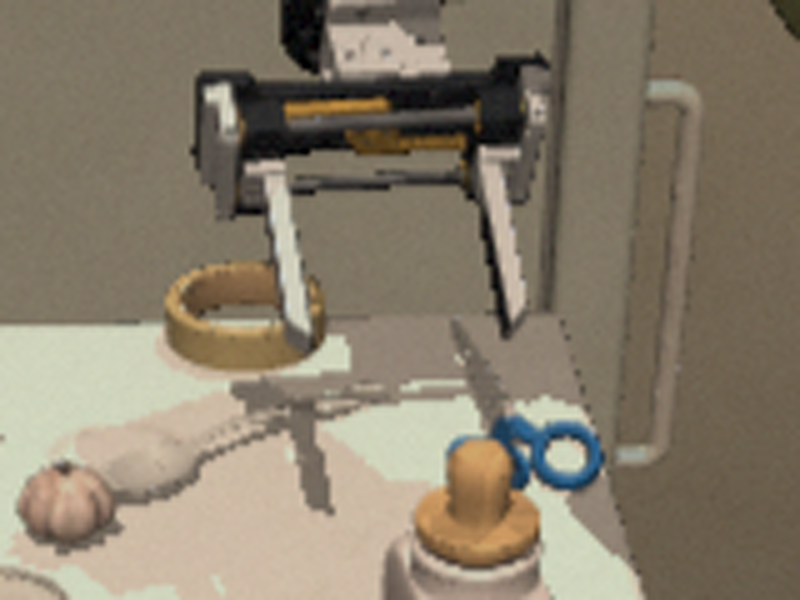

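The jar stands (tilt about 0.01 rad) with the stopper home: knob at (478,480), collar at (477,520). The two cameras put the knob centre near (468, -145.5). I'll lift, turn the tool straight down and rotate the closing line along the jar's long side.

Converted, 120 mm / 800 = 0.15, 105 mm / 800 = 0.1313, -0.6 rad / 3.1416 = -0.191.

```bash
cat >> h.py <<'E'
Rv=np.c_[w,-jx,[0,0,-1]]; KN=np.array([468.3,-145.5,153])
E
python3 nudge.py '{"segments": [[0.0438,0,-0.0238,0,-0.0382,0],[0.0875,0,-0.0475,0,-0.0764,0],[0.1313,0,-0.0713,0,-0.1146,0],[0.15,0,-0.0813,0,-0.1528,0],[0.15,0,-0.0813,0,-0.191,0]]}' 70
python3 nudge.py '{"segments": [[0,0,0,0,-0.0382,0],[0,0,0,0,-0.0764,0],[0,0,0,0,-0.1146,0],[0,0,0,0,-0.1496,0],[0,0,0,0,-0.1496,0]]}' 70
python3 -c "
from h import *
where(); go(KN,Rv,70)"
```

```text
clock: 9.15
eef_pos: [482.4, -303.5, 269.4]
eef_rot: [3.133, -0.461, 1.675]
wrist_force: [0.6, -0.6, -0.6]
finger_gap: 69.8
finger_force: 0.0
clock: 9.65
eef_pos: [482.2, -301.4, 266.9]
eef_rot: [3.137, 0.003, 1.673]
wrist_force: [0.1, 0.6, -0.0]
finger_gap: 70.1
finger_force: 0.0
clock 9.65 G [ 482.1 -301.4  285.7] zt [ 0.005 -0.002 -1.   ] gap 70.1 ff 0.0 wf [ 0.1  0.6 -0. ] j [-0.62  0.3   1.38  0.    1.46 -0.73]
step [156.7   1.8  62.3] [ 0.006 -0.002  1.57 ] joints [-0.62  0.3   1.38  0.    1.46 -0.73]
```

Converted, 156 mm / 800 = 0.195, 124 mm / 800 = 0.155, 0.75 rad / 3.1416 = 0.2387.

```bash

python3 nudge.py '{"segments": [[0.0388,0,0,0,0,0.0477],[0.0775,0,0,0,0,0.0955],[0.1163,0,0,0,0,0.1432],[0.155,0,0,0,0,0.191],[0.195,0.0025,0,0,0,0.2387]]}' | head -1
python3 nudge.py '{"segments": [[0,0,0,0,0,0.0477],[0,0,0,0,0,0.0955],[0,0,0,0,0,0.1432],[0,0,0,0,0,0.191],[0,0,0,0,0,0.2387]]}' | head -1
python3 nudge.py '{"segments": [[0,0,0,0,0,0.0223],[0,0,0,0,0,0.0223]]}' | head -1
python3 -c "
from h import *
where(); go(KN,Rv,70)"
```

```text
clock: 10.15
clock: 10.65
clock: 10.85
clock 10.85 G [ 468.4 -148.   284.6] zt [ 0.002  0.003 -1.   ] gap 69.7 ff 0.0 wf [-0.1  0.8 -0.1] j [-0.38  0.12  1.59  0.    1.42  1.09]
step [-0.1 -2.3 61.6] [-0.003 -0.003 -0.004] joints [-0.38  0.12  1.59  0.    1.42  1.09]
```

Converted, 110 mm / 800 = 0.1375, 90 mm / 800 = 0.1125.

```bash

python3 nudge.py '{"segments": [[0,-0.0029,0.0375,0,0,0],[0,-0.0029,0.075,0,0,0],[0,-0.0029,0.1125,0,0,0],[0,-0.0029,0.1375,0,0,0],[0,-0.0029,0.1375,0,0,0]]}' | head -1
python3 -c "
from h import *
where(); go(KN,Rv,0)
p,d,c=save('side','pics/f.png',(240,70,360,160),6)"
```

```text
clock: 11.35
clock 11.35 G [ 467.6 -145.3  172.6] zt [-0.001  0.004 -1.   ] gap 70.2 ff 0.0 wf [ 0.5 -0.4  0.8] j [-0.38  0.22  1.75  0.    1.18  1.09]
step [ 0.7  0.5 19.6] [-0.004  0.001 -0.001] joints [-0.38  0.22  1.75  0.    1.18  1.09]
```

View pics/f.png

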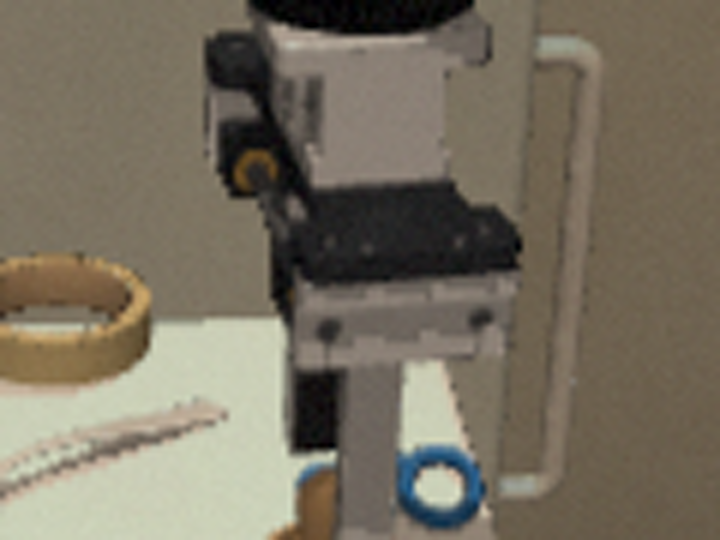

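The near finger at crop x 340–402 partly hides the knob, whose left edge is at x≈300. I'll check by projection how much of that is parallax.

```bash
python3 - <<'E'
from h import *
i=cams.camera_info('side')
P=np.float64([[468,-106,165],[468,-146,155],[454,-146,155],[482,-146,155],[460,-106,165],[476,-106,165]])
print(((cv2.projectPoints(P,np.float64(i['rvec']),np.float64(i['tvec']),np.float64(i['K']),None)[0][:,0]-[240,70])*6).round())
for n in("side","top"):
    p,d,c=save(n,'pics/x.png'); X=c.reshape(-1,3)
    b=X[(X[:,2]>138)&(X[:,2]<158)&(np.hypot(X[:,0]-468,X[:,1]+146)<22)]; print(n,len(b),b.min(0),b.max(0))
    q=X[(X[:,2]>165)&(X[:,2]<220)&(abs(X[:,0]-468)<25)&(X[:,1]>-125)&(X[:,1]<-85)]; print(len(q),q.min(0) if len(q) else '',q.max(0) if len(q) else '')
E
```

```text
[[351. 530.]
 [336. 495.]
 [376. 493.]
 [297. 496.]
 [374. 529.]
 [327. 531.]]
side 48 [ 462.52610314 -144.75149737  138.12409725] [ 483.57261006 -129.49314007  157.43439201]
244 [ 456.06840174 -108.27433031  165.31032186] [476.25684064 -93.27742613 219.83938872]Traceback (most recent call last):
  File "<stdin>", line 7, in <module>
    return umr_minimum(a, axis, None, out, keepdims, initial, where)
ValueError: zero-size array to reduction operation minimum which has no identity
```

Converted, 19.5 mm / 800 = 0.0244, 14 mm / 800 = 0.0175, -0.003 rad / 3.1416 = -0.001.

```bash

python3 nudge.py '{"segments": [[0.0013,0.0003,0.0088,0,0,0],[0.0025,0.0003,0.0175,-0.001,0,0],[0.0031,0.0003,0.0244,-0.001,0,0],[0.0031,0.0003,0.0244,-0.001,0,0]]}' | grep wrist
python3 nudge.py '{"segments": [[0,0,0,0,0,0],[0,0,0,0,0,0],[0,0,0,0,0,0],[0,0,0,0,0,0],[0,0,0,0,0,0]]}' 20 15
python3 nudge.py '{"segments": [[0,0,0,0,0,0],[0,0,0,0,0,0],[0,0,0,0,0,0],[0,0,0,0,0,0],[0,0,0,0,0,0]]}'
python3 -c "
from h import *
where()"
```

```text
wrist_force: [0.4, 0.3, 0.0]
clock: 12.4
eef_pos: [471.5, -145.6, 137.0]
eef_rot: [3.139, -0.004, 0.1]
wrist_force: [0.9, -0.1, -0.4]
finger_gap: 33.6
finger_force: 0.0
clock: 12.9
eef_pos: [471.5, -145.6, 136.9]
eef_rot: [3.139, -0.004, 0.1]
wrist_force: [0.1, 1.5, 0.1]
finger_gap: 27.2
finger_force: 15.0
clock 12.9 G [ 471.4 -145.5  155.7] zt [ 0.005 -0.002 -1.   ] gap 27.2 ff 14.989234507083893 wf [0.1 1.5 0.1] j [-0.37  0.24  1.76 -0.    1.13  1.1 ]
```

Converted, 2.9 mm / 800 = 0.0036, 2.1 mm / 800 = 0.0026, 0.11 rad / 3.1416 = 0.035.

```bash

python3 nudge.py '{"segments": [[0,0,0,0,0,0],[0,0,0,0,0,0],[0,0,0,0,0,0]]}' 20 40 | grep -E "wrist|gap"
python3 nudge.py '{"segments": [[0,0.0013,0,0.0127,0,0],[0,0.0026,0,0.0255,0,0],[0,0.0036,-0.0006,0.035,0,0],[0,0.0036,-0.0013,0.035,0,0],[0,0.0036,-0.0013,0.035,0,0]]}'
python3 -c "
from h import *
where(); s=sensors.read_state(); print(s['moment'])"
```

```text
wrist_force: [-0.5, 1.6, 1.2]
finger_gap: 26.7
clock: 13.7
eef_pos: [471.6, -148.8, 137.8]
eef_rot: [-3.036, -0.004, 0.1]
wrist_force: [-1.4, -2.1, -2.7]
finger_gap: 26.8
finger_force: 40.0
clock 13.7 G [ 471.7 -150.8  156.5] zt [-0.007  0.106 -0.994] gap 26.8 ff 39.97242987155914 wf [-1.4 -2.1 -2.7] j [-0.43  0.27  1.73  0.1   1.2   1.  ]
[-0.54120785  0.22409182 -0.04347714]
```

Converted, -5.6 mm / 800 = -0.007, -1.8 mm / 800 = -0.0023, -0.22 rad / 3.1416 = -0.07.

```bash

python3 nudge.py '{"segments": [[0,-0.0023,0,-0.0223,0,0],[0,-0.0036,0,-0.035,0,0],[0,-0.0053,0,-0.0509,0,0],[0,-0.007,0,-0.07,0,0],[0,-0.007,-0.0016,-0.07,0,0]]}'
python3 -c "
from h import *
where(); s=sensors.read_state(); print(s['moment'])
p,d,c=save('side','pics/g.png',(240,70,360,190),5)"
```

```text
clock: 14.2
eef_pos: [470.8, -141.9, 139.4]
eef_rot: [3.027, -0.003, 0.102]
wrist_force: [0.6, 0.7, -7.2]
finger_gap: 26.9
finger_force: 40.0
clock 14.2 G [ 470.5 -139.8  158.1] zt [ 0.015 -0.113 -0.993] gap 26.9 ff 39.96441721916199 wf [ 0.6  0.7 -7.2] j [-0.31  0.22  1.79 -0.12  1.09  1.21]
[ 0.1957086   0.00493842 -0.01664019]
```

View pics/g.png

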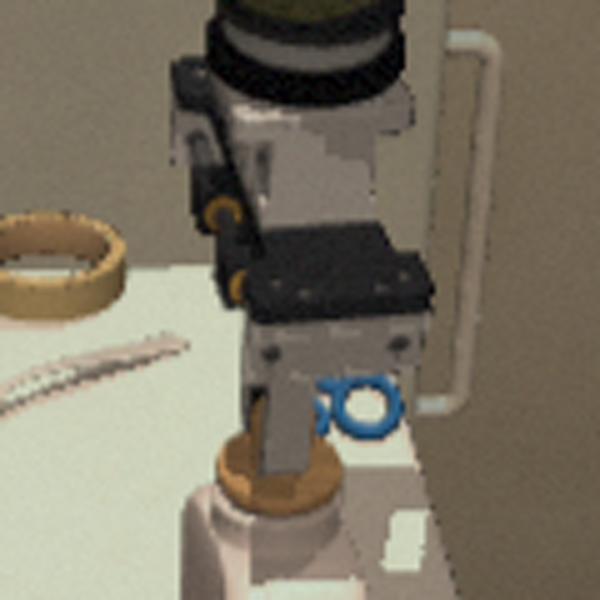

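The stopper at (278,475) is leaned toward the camera and the jar is still standing. The pull is 7 N, so I'll swing with less rise.

Units first: shifts go in shares of 800 mm and turns go in shares of 180 degrees. So 5.6 mm / 800 = 0.007, 4.2 mm / 800 = 0.0053, 0.22 rad / 3.1416 = 0.07.

```bash

python3 nudge.py '{"segments": [[0,0.0023,0.0003,0.0223,0,0],[0,0.0036,0.0004,0.035,0,0],[0,0.0053,0.0005,0.0509,0,0],[0,0.007,0.0008,0.07,0,0],[0,0.007,0.0004,0.07,0,0]]}' | grep -E "wrist|eef"
python3 nudge.py '{"segments": [[0,-0.0023,0,-0.0223,0,0],[0,-0.0036,0,-0.035,0,0],[0,-0.0053,0,-0.0509,0,0],[0,-0.007,0.0004,-0.07,0,0],[0,-0.007,0,-0.07,0,0]]}'  | grep -E "wrist|eef"
python3 -c "
from h import *
where(); s=sensors.read_state(); print(s['moment'])"
```

```text
eef_pos: [471.6, -149.7, 140.0]
eef_rot: [-3.032, -0.004, 0.098]
wrist_force: [-1.9, 0.7, -4.6]
eef_pos: [471.4, -142.6, 141.2]
eef_rot: [3.026, -0.005, 0.102]
wrist_force: [-0.7, -3.2, -1.5]
clock 15.25 G [ 471.  -140.5  159.8] zt [ 0.017 -0.114 -0.993] gap 26.7 ff 39.97291803359985 wf [-0.7 -3.2 -1.5] j [-0.31  0.21  1.79 -0.12  1.09  1.21]
[-0.63968287  0.2256279   0.04331181]
```

Converted, 5.6 mm / 800 = 0.007, 4.2 mm / 800 = 0.0053, 0.22 rad / 3.1416 = 0.07.

```bash

python3 nudge.py '{"segments": [[0,0.0023,0.0001,0.0223,0,0],[0,0.0036,0,0.035,0,0],[0,0.0053,0,0.0509,0,0],[0,0.007,-0.0003,0.07,0,0],[0,0.007,-0.001,0.07,0,0]]}' | grep -E "wrist|eef"
python3 nudge.py '{"segments": [[0,-0.0023,0,-0.0223,0,0],[0,-0.0036,0,-0.035,0,0],[0,-0.0053,0,-0.0509,0,0],[0,-0.007,-0.0003,-0.07,0,0],[0,-0.007,-0.001,-0.07,0,0]]}'  | grep -E "wrist|eef"
python3 -c "
from h import *
where(); s=sensors.read_state(); print(s['moment'])"
```

```text
eef_pos: [472.0, -149.2, 142.4]
eef_rot: [-3.032, -0.005, 0.098]
wrist_force: [0.8, 2.9, -0.8]
eef_pos: [471.5, -142.6, 144.1]
eef_rot: [3.026, -0.006, 0.102]
wrist_force: [0.3, -4.2, -0.5]
clock 16.25 G [ 471.2 -140.4  162.8] zt [ 0.017 -0.114 -0.993] gap 26.6 ff 39.974480867385864 wf [ 0.3 -4.2 -0.5] j [-0.31  0.21  1.79 -0.12  1.09  1.21]
[-0.75053919  0.14131882 -0.02018703]
```

Converted, 5 mm / 800 = 0.0063, 4.2 mm / 800 = 0.0053, 0.11 rad / 3.1416 = 0.035.

```bash

python3 nudge.py '{"segments": [[0,0.0023,0.0001,0.0223,0,0],[0,0.0036,0,0.035,0,0],[0,0.0053,-0.0003,0.0509,0,0],[0,0.0063,-0.0013,0.0637,0,0],[0,0.0063,-0.0015,0.0637,0,0]]}' | grep -E "wrist|eef"
python3 nudge.py '{"segments": [[0,-0.0016,0,-0.0159,0,0],[0,-0.0031,0,-0.0306,0,0],[0,-0.0031,-0.0013,-0.0306,0,0],[0,-0.0031,-0.0025,-0.0306,0,0],[0,-0.0031,-0.0025,-0.0306,0,0]]}'
python3 -c "
from h import *
where(); s=sensors.read_state(); print(s['moment'])"
```

```text
eef_pos: [471.9, -148.5, 145.6]
eef_rot: [-3.052, -0.005, 0.099]
wrist_force: [0.8, 2.4, 1.4]
clock: 17.25
eef_pos: [471.6, -145.8, 147.7]
eef_rot: [3.133, -0.005, 0.1]
wrist_force: [-0.4, -0.1, -1.0]
finger_gap: 27.0
finger_force: 40.0
clock 17.25 G [ 471.5 -145.7  166.5] zt [ 0.006 -0.008 -1.   ] gap 27.0 ff 39.9787312746048 wf [-0.4 -0.1 -1. ] j [-0.37  0.23  1.75 -0.01  1.15  1.1 ]
[-0.00724373  0.13293599  0.04240711]
```

Converted, -5 mm / 800 = -0.0063, -4 mm / 800 = -0.005.

```bash

python3 nudge.py '{"segments": [[0,0,-0.0013,0,0,0],[0,0,-0.0031,0,0,0],[0,0,-0.005,0,0,0],[0,0,-0.0063,0,0,0]]}' | grep -E "wrist|eef_pos"
python3 nudge.py '{"segments": [[0,0,-0.0063,0,0,0],[0,0,-0.0138,0,0,0],[0,0,-0.0225,0,0,0],[0,0,-0.0313,0,0,0],[0,0,-0.0313,0,0,0]]}'
python3 nudge.py '{"segments": [[0,0,0,0,0,0],[0,0,0,0,0,0],[0,0,0,0,0,0],[0,0,0,0,0,0],[0,0,0,0,0,0]]}'
python3 - <<'E'
from h import *
where()
p,d,c=save('side','pics/i.png',(220,60,380,200),4)
p,d,c2=save('top','pics/x.png')
for c in(c,c2):
    X=c.reshape(-1,3); F=X[(np.hypot(X[:,0]-468,X[:,1]+146)<70)&(X[:,2]>10)&(X[:,2]<205)]
    for z in range(10,205,8):
        b=F[(F[:,2]>z)&(F[:,2]<z+8)]
        if len(b)>3: print(z,len(b),b[:,:2].min(0).round(),b[:,:2].max(0).round())
print(jarfit(c if 0 else cloud(*cam('side')[1:]),12,65,(468,-92),35))
E
```

```text
eef_pos: [471.4, -145.7, 152.7]
wrist_force: [-0.4, -0.3, -0.1]
clock: 18.15
eef_pos: [471.7, -145.5, 178.8]
eef_rot: [3.132, -0.006, 0.1]
wrist_force: [0.8, -1.1, -0.1]
finger_gap: 26.9
finger_force: 40.0
clock: 18.65
eef_pos: [471.2, -145.4, 177.4]
eef_rot: [3.133, -0.004, 0.1]
wrist_force: [0.2, 0.4, -0.9]
finger_gap: 27.0
finger_force: 40.0
clock 18.65 G [ 471.1 -145.2  196.2] zt [ 0.005 -0.008 -1.   ] gap 27.0 ff 39.978806376457214 wf [ 0.2  0.4 -0.9] j [-0.37  0.2   1.72 -0.01  1.22  1.1 ]
10 109 [ 432. -181.] [511. -85.]
18 117 [ 430. -182.] [511. -85.]
26 112 [ 430. -185.] [511. -84.]
34 118 [ 431. -183.] [511. -85.]
42 116 [ 432. -183.] [511. -84.]
50 121 [ 430. -176.] [510. -83.]
58 104 [ 430. -175.] [510. -85.]
66 128 [ 431. -177.] [510. -85.]
74 135 [ 431. -176.] [510. -85.]
82 157 [ 431. -184.] [510. -86.]
90 244 [ 432. -186.] [508. -89.]
98 289 [ 437. -179.] [504. -97.]
106 124 [ 443. -169.] [ 497. -114.]
114 183 [ 442. -169.] [ 498. -114.]
146 55 [ 450. -147.] [ 491. -120.]
154 53 [ 450. -141.] [ 490. -121.]
162 56 [ 443. -148.] [ 496. -116.]
170 195 [ 443. -166.] [ 496. -116.]
178 24 [ 458. -163.] [ 484. -120.]
186 48 [ 458. -164.] [ 485. -115.]
194 53 [ 458. -165.] [ 485. -116.]
202 22 [ 463. -165.] [ 485. -114.]
18 4 [ 439. -197.] [ 445. -167.]
34 4 [ 438. -192.] [ 444. -165.]
42 5 [ 437. -198.] [ 446. -162.]
50 5 [ 437. -195.] [ 445. -160.]
58 5 [ 436. -192.] [ 444. -157.]
66 6 [ 436. -189.] [ 444. -155.]
74 6 [ 437. -195.] [ 445. -159.]
82 17 [ 437. -196.] [457. -98.]
90 82 [ 436. -199.] [ 458. -102.]
98 70 [ 438. -190.] [ 458. -117.]
114 53 [ 439. -172.] [ 454. -127.]
162 46 [ 440. -169.] [ 453. -133.]
170 73 [ 440. -169.] [ 455. -135.]
(339, array([459.35390634, -92.04012857,  38.16274781]), array([-0.11721989,  0.99308401,  0.00660636]))
```

View pics/i.png

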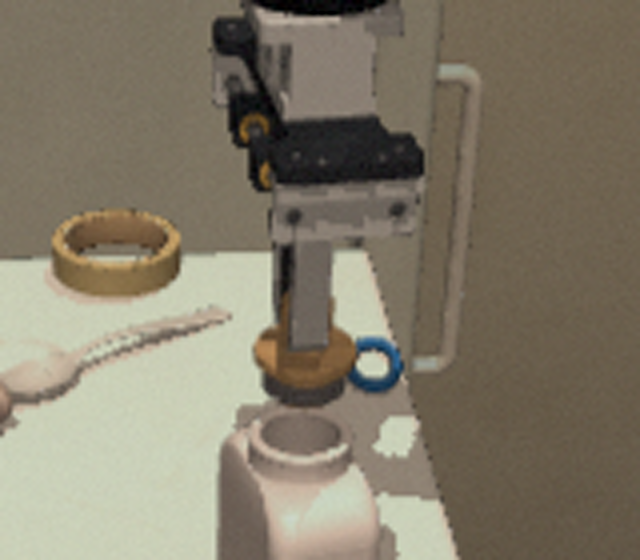

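The stopper hangs at (303,365), clear of the jar mouth at (298,435) and centred over it, with the plug about 25 mm above the rim. The jar stands upright on the worktop, so I'll hand in.

```bash
python3 -c "
from cell import manip, cams, sensors
print(manip.sign_off())"
```

```text
the job is handed in; nothing more can be done
None
```

The jar stands upright on the worktop; its stopper was rocked free and is still gripped about 25 mm above the open mouth; I handed the job in at about 19 s, and no verdict was returned.

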